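# Fill the courtyard tin dispenser in serving order

### The job

Take the aluminium box off the top of the tin dispenser and set it down on the round cork mat for the time being; only then flip the dispenser's toggle away from the robot so that the shutter opens. Load all the round tins on the board (four to six of them) lid up into the tube so that they will come out at the bottom in the order cream, red, yellow, green, blue, black (passing over any colour that is missing), so cream goes in first; when all are in, flip the toggle back to shut the dispenser and put the box back on top of it, squarely over the tube. Leave the striker, the two carrom men and the steel rings where they are.

Things in the scene. Friction and masses are not known exactly. Their poses are not given: they have to be found in the camera images.
- dispenser: Fixed blue tin dispenser, turned up to 15 deg. Origin: on the board under the tube's axis; x points away from the robot, y left, z up. In mm: base plate 14 high, x -65..125, y -50..50; behind the tube a mast x 35..115, y -11..11, 180 high; left a switch box x -35..35, y 121..179, 75 high. The tube is a cage of four 8 mm steel rods at (+-23, +-28), inner radius 32
- tube_floor (a point): Centre of the tube's floor, 14 mm above the board; axes as the dispenser's. Six tins stacked here reach 158 mm above the board. A tin released level and centred at the mouth drops down here by itself
- tube_mouth (a point): Centre of the tube's mouth, 176 mm above the board. From 164 mm up the rods lean outward by 8 mm as a funnel and end at 180 mm. On the dispenser's +y and -y sides the rods leave 38 mm wide gaps for fingers. The mouth is shut off by the shutter until the toggle is flipped
- toggle (a joint): Angle (rad) of the switch bat: 0 = leaning to the robot (dispenser's -x) 0.45 rad from upright, shutter shut; 0.9 = leaning away (+x) by 0.45 rad, shutter open; centre 0.45. The bat is weighted: pushed past centre it falls to the other side and stays. Needs under 2 N at the tip
- toggle_tip (a point): Centre of the red ball (20 mm across) at the end of the switch bat, a 12 mm thick rod, 52 mm from the hinge. The hinge is at (0, 150, 76) mm in the dispenser's frame, along its y axis, so the ball is 123 mm above the board on either side and travels 45 mm along x
- shutter (a joint): Shift of the steel shutter plate (m): 0 = over the tube's mouth, 0.074 = drawn back (+x) over the mast, mouth free. It follows the toggle. Plate 72 x 66 x 5 mm, its top 187 mm above the board
- box_center (a point): Centre (half-way up) of the loose aluminium box with press-button lid: 90 (its x) x 56 (its y) x 50 mm high, about 0.2 kg. It starts on the dispenser's shut shutter, its underside 187 mm above the board, roughly in line with the dispenser; there, fingers reaching more than 24 mm below its centre meet the shutter plate
- mat_center (a point): Centre of the fixed round cork mat, 130 mm across, 6 mm thick; this point is at half its thickness, 3 mm above the board
- striker: Cream striker, a loose plain disc 42 mm across, 15 high, origin under its centre; leave alone
- man_black: Black carrom man, a loose disc 32 mm across, 10 high, origin under its centre; leave alone
- man_wood: Light wooden carrom man, a loose disc 32 mm across, 10 high, origin under its centre; leave alone
- pegboard: Fixed wooden peg board, 140 (x) x 70 (y) x 20 mm with two pegs that reach 65 mm, origin under its centre
- ring0: Steel ring, 52 mm across, lying over a peg of the peg board; leave alone
- ring1: Steel ring, 52 mm across, lying over the other peg; leave alone
- cream_center (a point): Centre (half-way up) of the loose cream round flat tin, 60 mm across, 24 mm high, about 70 g, lying flat with its lid (steel circle) up on the board, 12 mm above it; its z axis is up. May be absent
- red_center (a point): Centre (half-way up) of the loose red round flat tin, 60 mm across, 24 mm high, about 70 g, lying flat with its lid (steel circle) up on the board, 12 mm above it; its z axis is up. May be absent
- yellow_center (a point): Centre (half-way up) of the loose yellow round flat tin, 60 mm across, 24 mm high, about 70 g, lying flat with its lid (steel circle) up on the board, 12 mm above it; its z axis is up. May be absent
- green_center (a point): Centre (half-way up) of the loose green round flat tin, 60 mm across, 24 mm high, about 70 g, lying flat with its lid (steel circle) up on the board, 12 mm above it; its z axis is up. May be absent
- blue_center (a point): Centre (half-way up) of the loose blue round flat tin, 60 mm across, 24 mm high, about 70 g, lying flat with its lid (steel circle) up on the board, 12 mm above it; its z axis is up. May be absent
- black_center (a point): Centre (half-way up) of the loose black round flat tin, 60 mm across, 24 mm high, about 70 g, lying flat with its lid (steel circle) up on the board, 12 mm above it; its z axis is up. May be absent
There are look-alikes about, which are no part of the job. Of the things that look like the part that bears green_center, the largest one is meant.

How it is judged:
By the outcome, as a careful person would: the job done as asked, in the order asked, and still so for the second after the job is handed in, with the robot touching nothing.
Of tin_cream, tin_red, tin_yellow, tin_green, tin_blue, tin_black only 4 to 6 are there at a start; the rules pass over those that are not, and their reading is None.
At some moment in a run one of tin_cream, tin_red, tin_yellow, tin_green, tin_blue, tin_black may be knocked a few centimetres aside while the robot is not near it.
It also fails if it takes over 200 s, if anything falls off the work surface, if the arm or the gripper's body presses on something with over 40 N, if the wrist force passes 120 N, or if a joint passes its speed limit or range.

### The arm

A 6-joint arm with a two-finger parallel gripper is mounted at the origin on the work surface. World frame = base frame: x ahead of the robot, y to its left, z up, the work surface at z = 0. Lengths are in m, angles in rad, forces in N, time in s.
With the tool pointing down it reaches from about 0.425 to 0.95 m from the base axis. Payload 3.5 kg.
Tool frame: the origin (TCP) lies midway between the tips of the shut fingers; the grasp point (between the pads) lies ctrl.hold_point_z behind it (ctrl.hold_point_z is the distance from the TCP to the grasp point, in m); z points along the fingers, x is the direction in which the jaws open and shut, and the axes are right-handed (so a half turn about z gives the same grasp; the last joint's range is limited). The gripper opens to 85 mm and grips with 20 to 120 N. Pads are 22 mm wide; open, the fingers measure 114 mm over their backs; the gripper's body (76 mm by 85 mm) begins 54 mm behind the grasp point. The pads swing forward as they close: fully open they stand 13 mm farther back than shut.
Start: joints at [-1.254, 0.286, 1.577, -0, 1.279, -0.15], TCP at [0.304, -0.603, 0.231] pointing down, gripper open.
Joint ranges: [-2.77, 2.77], [-0.9, 2.22], [0.21, 2.48], [-1.53, 4.67], [0.24, 2.81], [-2.84, 2.84]. Speed limits (rad/s): [2.79, 2.79, 3.14, 3.14, 3.14, 3.14].

### API

Orientations are given as a unit quaternion [x, y, z, w].
In Python, from plant import ctrl gives the robot as it stands.
- The arm moves only by the tool step_arm, never from a script. Its arguments are lists of equal length, an entry for each row: "gripper": the gripper's target within -1 to 1 (shut at 1, half-way at 0, fully open at -1); "linear": the shift along the tool's x, y, z in m, a list of three; "delta_rot": the turn, a rotation vector about the tool's x, y, z in degrees, a list of three. A call has 1 to 20 rows; each row is the pose to reach, as a shift and turn from the pose commanded when the call began, along the tool's axes at that moment; what a row does not reach only later rows make up. A row lasts 1/8 s, in which the tool goes at most 62.5 mm and 10.7 degrees, less where a joint would pass 70% of its speed; a pose out of reach is approached as far as the arm can. A call with a gripper value outside its range is refused whole. The fingers move at their own pace and stop on an object; "grip_force" is the grip in N (left out, the last holds). Time passes only in rows, so rows that repeat a pose let the fingers close. It gives the time, the measured TCP pose, the force and the opening at its end, in the units of the state.
- ctrl.get_state(): the state, without advancing time (a new reading comes with each control period).
- ctrl.read_camera(name): name is "scene" or "side" or "wrist"; returns a dict with "frame" (384x512x3 uint8, red, green, blue), "fx", "fy", "cx", "cy" (pixels), "view" (4x4, takes a point from world to camera coordinates). Camera axes: x right, y down, z forward; pixel columns grow to the right and rows downward; lengths in m; the calibration is good to about 2 mm. A picture is of the moment at which its call begins. There is no depth.
- ctrl.sign_off(): hands the job in, once; it reports no verdict.
The state is a dict: "time": time; "qpos": joint angles; "dq": joint speeds; "joint_efforts": joint torques, N m; "eef_pos": TCP position; "tcp_rot": TCP orientation; "contact_force": force on the tool from outside, world axes, zero at the start; "wrist_torque": the same for the moment, N m; "opening": opening from 0.0 (shut) to 1.0 (fully open).
Only numpy, scipy, OpenCV 4.12 (cv2) and the standard library are available. Lean on these libraries where they do the work, as an engineer would, in place of code of your own. Each camera call takes 0.05 s, during which the arm holds its last target. There are 200 camera calls.

## Working session

There is one attempt and no reset: what is moved stays moved. The work goes in short steps, Python scripts to look and compute and a tool call to move; the robot and the scene stay as the last step left them, time stands still between calls to the robot, and variables do not carry over. Pictures are saved under pics/ and viewed, on a budget of 14 in all, crops included, one or two more only if the job needs it, and the job is handed in when it is done.

Besides the shell and the picture viewer there is one more tool, called by a JSON object that holds its "op" and its "data", one argument or row to a line. step_arm: Moves the arm, as the interface text tells. Its arguments: {"type":"object","properties":{"gripper":{"type":"array"},"linear":{"type":"array"},"delta_rot":{"type":"array"},"grip_force":{"type":"number"}},"required":["gripper","linear","delta_rot"]}

```bash
ls; mkdir -p pics
cat > h.py <<'E'
import numpy as np, cv2
from plant import ctrl
from scipy.spatial.transform import Rotation as R
def snap(name,fn):
    c=ctrl.read_camera(name); np.savez(f'pics/{fn}.npz',**c)
    cv2.imwrite(f'pics/{fn}.png',c['frame'][:,:,::-1]); return c
def load(fn): return dict(np.load(f'pics/{fn}.npz'))
def ray(c,u,v,z):
    V=c['view']; d=V[:3,:3].T@np.array([(u-c['cx'])/c['fx'],(v-c['cy'])/c['fy'],1]); o=-V[:3,:3].T@V[:3,3]
    return o+d*(z-o[2])/d[2]
def proj(c,p):
    q=c['view'][:3,:3]@np.array(p)+c['view'][:3,3]; return np.array([c['fx']*q[0]/q[2]+c['cx'],c['fy']*q[1]/q[2]+c['cy']])
def crop(fn,u0,v0,u1,v1,s,out):
    cv2.imwrite(f'pics/{out}.png',cv2.resize(cv2.imread(f'pics/{fn}.png')[v0:v1,u0:u1],None,fx=s,fy=s,interpolation=cv2.INTER_CUBIC))
def rel(p):
    "world point -> tool-frame shift from present pose"
    s=ctrl.get_state(); return R.from_quat(s['tcp_rot']).inv().apply(np.array(p)-s['eef_pos'])
E
python3 - <<'E'
from h import *
a=snap('scene','s0');b=snap('side','d0')
for c in(a,b): print(c['fx'],-c['view'][:3,:3].T@c['view'][:3,3],c['view'][2,:3])
s=ctrl.get_state();print(s,ctrl.hold_point_z);print(R.from_quat(s['tcp_rot']).as_matrix())
cv2.imwrite('pics/both.png',cv2.resize(np.vstack([a['frame'],b['frame']])[:,:,::-1],None,fx=.78,fy=.78) )
E
```

```text
pics
431.2695409094972 [1.15488792 0.03110013 0.86853468] [-0.65711578 -0.06604623 -0.75089064]
469.9252745956535 [0.3164105  0.77274604 0.64477069] [ 0.22288434 -0.82885639 -0.51314682]
{'time': 0.1, 'qpos': array([-1.25401724e+00,  2.87092191e-01,  1.57804797e+00,  1.42187383e-05,
        1.27860234e+00, -1.50002227e-01]), 'dq': array([-0.00124484, -0.00144468, -0.00262767, -0.00051791,  0.0011235 ,
       -0.00010518]), 'joint_efforts': array([-1.29521482e-04, -4.07300341e+01, -2.93699956e+01, -2.20146280e-04,
        3.44738903e-03, -8.98679360e-06]), 'eef_pos': array([ 0.30359852, -0.60219792,  0.23006602]), 'tcp_rot': array([ 8.51471937e-01, -5.24399070e-01, -8.16357883e-04, -6.99331596e-04]), 'contact_force': array([0.56499964, 0.77321362, 0.3087622 ]), 'wrist_torque': array([-0.04574973,  0.04571631,  0.03343846]), 'opening': 0.9996440853379491} 0.0187
[[ 4.50009897e-01 -8.93023326e-01 -6.56753978e-04]
 [-8.93021043e-01 -4.50010252e-01  2.04711709e-03]
 [-2.12366933e-03 -3.34727828e-04 -9.99997689e-01]]
```

View pics/s0.png

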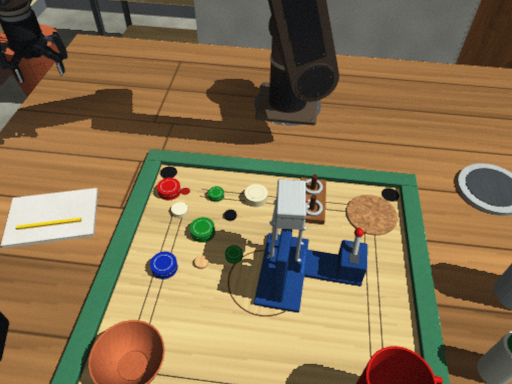

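View pics/d0.png

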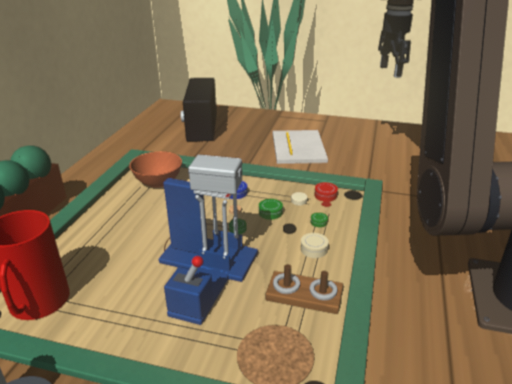

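Run:
```python
from h import *
crop('s0',140,155,300,290,5,'c0'); crop('s0',220,160,420,310,4,'c1')
```

```text
(no output)
```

View pics/c0.png

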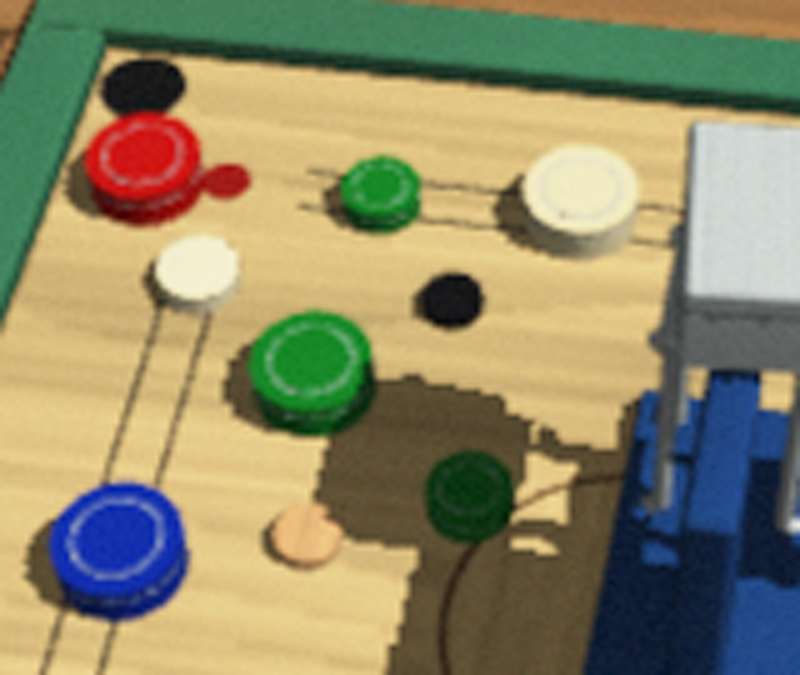

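View pics/c1.png

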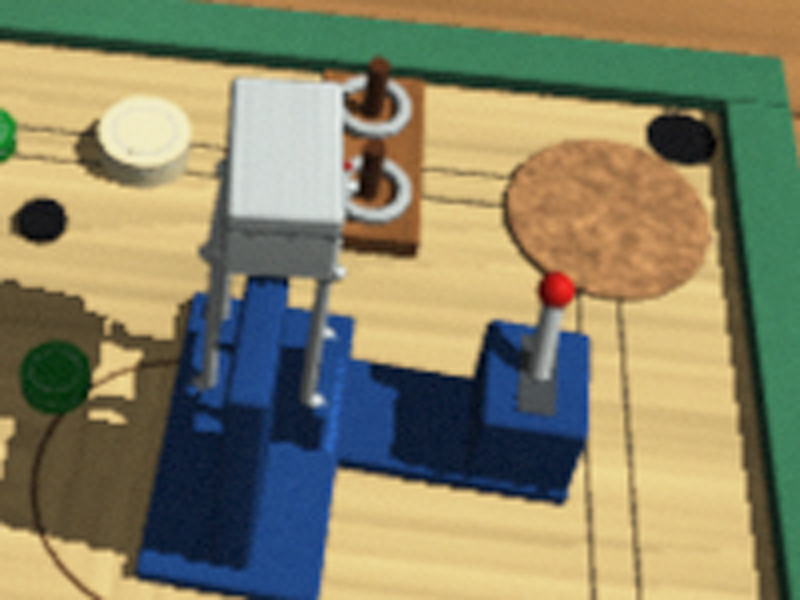

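```bash
cat >> h.py <<'E'
def tri(c1,p1,c2,p2):
    a=[ray(c,*p,0) for c,p in((c1,p1),(c2,p2))]; o=[-c['view'][:3,:3].T@c['view'][:3,3] for c in(c1,c2)]
    d=[(x-y)/np.linalg.norm(x-y) for x,y in zip(a,o)]
    A=np.stack([d[0],-d[1]],1); t=np.linalg.lstsq(A,o[1]-o[0],rcond=None)[0]
    q=[o[i]+t[i]*d[i] for i in(0,1)]; return (q[0]+q[1])/2, np.linalg.norm(q[0]-q[1])
E
python3 - <<'E'
from h import *
np.set_printoptions(precision=4,suppress=True)
a=load('s0');b=load('d0')
for n,p,q in [('mat',(372,214.5),(275,354)),('cream',(256,193),(314.5,240)),('ball',(359,232.5),(197,261)),('green',(202.2,226.6),(271,206)),('red',(168.6,186),(326,188))]:
    print(n,*tri(a,p,b,q))
print('boxtop')
for p in [(278.2,180),(305.5,181),(304.2,215.5),(277.5,214)]: print(ray(a,*p,.237))
crop('d0',150,140,370,300,3.6,'c2')
E
```

```text
mat [0.4324 0.2516 0.0024] 0.003027781533629145
cream [ 0.4167 -0.0513  0.0224] 0.0028240088678289656
ball [0.5864 0.1912 0.1219] 0.001140344605651416
green [ 0.5416 -0.1674  0.0186] 0.0011260986981750842
red [ 0.4238 -0.2821  0.0215] 0.000402241062449429
boxtop
[0.5649 0.01   0.237 ]
[0.5602 0.0644 0.237 ]
[0.6485 0.0662 0.237 ]
[0.6515 0.0165 0.237 ]
```

View pics/c2.png

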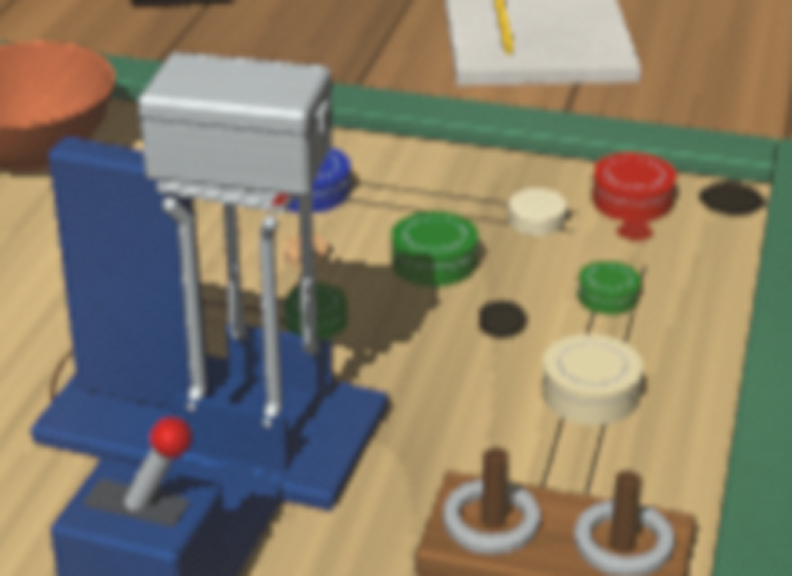

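Run:
```python
from h import *
from scipy.optimize import least_squares
np.set_printoptions(precision=4,suppress=True)
a=load('s0');b=load('d0')
obs=[(a,(-22.6,150,122.8),(359,232.5)),(b,(-22.6,150,122.8),(197,261)),
(a,(125,-50,14),(254.5,304.2)),(a,(125,50,14),(299.5,309)),(a,(-35,121,75),(343.2,240)),(a,(-35,179,75),(367.5,244.2)),(a,(35,179,75),(364.5,270.7)),(a,(35,121,75),(340.2,263)),
(a,(-65,-50,14),(267.5,234.2)),(a,(-65,50,14),(308,239.5)),(b,(-65,-50,14),(257.8,251.7)),(b,(-65,50,14),(241.7,278.9)),(b,(125,50,14),(159.7,260))]
def W(x,p): return np.array([x[0],x[1],0])+R.from_euler('z',x[2]).apply(np.array(p)/1000)
f=lambda x:np.concatenate([proj(c,W(x,p))-u for c,p,u in obs])
r=least_squares(f,[.6,.03,0],loss='soft_l1');print(r.x[:2],np.degrees(r.x[2]));print(f(r.x).reshape(-1,2))
x=r.x
print('ball',W(x,(-22.6,150,122.8)),'tube',W(x,(0,0,0)))
for n,u in dict(red=(168.6,186),cream=(256,193),green=(202.2,226.6),blue=(163.6,262.4)).items(): print(n,ray(a,*u,.024))
for n,u in dict(red=(326,188),cream=(314.5,240),green=(271,204),).items(): print(n,ray(b,*u,.024))
print('boxc b',[ray(b,150+p/3.6,140+q/3.6,.237) for p,q in((180,52),(330,72),(142,97),(300,130))])
```

```text
[0.6    0.0401] -3.639931309411409
[[-0.0729 -0.2394]
 [-0.6504 -0.2873]
 [-0.8715 -2.197 ]
 [ 0.2123  1.2222]
 [-1.1687 -1.6173]
 [ 0.5962 -1.683 ]
 [ 3.0368 -1.4578]
 [-0.011   1.7232]
 [ 0.9045 -2.3895]
 [ 1.1689 -1.1708]
 [-0.2743 -4.1637]
 [-0.4966 -1.8469]
 [-3.1059 -2.429 ]]
ball [0.587  0.1912 0.1228] tube [0.6    0.0401 0.    ]
red [ 0.4262 -0.2811  0.024 ]
cream [ 0.4197 -0.0504  0.024 ]
green [ 0.5449 -0.1665  0.024 ]
blue [ 0.6557 -0.2325  0.024 ]
red [ 0.4233 -0.2782  0.024 ]
cream [ 0.4157 -0.051   0.024 ]
green [ 0.5421 -0.1673  0.024 ]
boxc b [array([0.6393, 0.0192, 0.237 ]), array([0.555 , 0.0207, 0.237 ]), array([0.6394, 0.0719, 0.237 ]), array([0.5511, 0.0838, 0.237 ])]
```

```bash
cat >> h.py <<'E'
def go(p,yaw,near=True):
    "print linear [m], delta_rot [deg] to bring TCP to p, tool down, tool-x at world yaw (mod 180)"
    s=ctrl.get_state(); A=R.from_quat(s['tcp_rot']); best=None
    for k in (-1,0,1,2):
        T=R.from_euler('z',yaw+180*k,degrees=True)*R.from_euler('x',180,degrees=True)
        v=(A.inv()*T).as_rotvec(degrees=True)
        if best is None or np.linalg.norm(v)<np.linalg.norm(best): best=v
    l=A.inv().apply(np.array(p)-s['eef_pos'])
    print('lin',np.round(l,4).tolist(),'rot',np.round(best,2).tolist(),'rows>=',np.ceil(max(np.linalg.norm(l)/.0625,np.linalg.norm(best)/10.7)))
E
python3 -c "
from h import *
go((.604,.040,.32),-93.6)"
```

```text
lin [-0.4385, -0.5573, -0.0888] rot [0.01, 0.12, 30.34] rows>= 12.0
```

{"op": "step_arm", "data": {
  "gripper": [-1,-1,-1,-1,-1,-1,-1,-1,-1,-1,-1,-1,-1,-1,-1,-1],
  "linear": [
    [-0.4385,-0.5573,-0.0888],
    [-0.4385,-0.5573,-0.0888],
    [-0.4385,-0.5573,-0.0888],
    [-0.4385,-0.5573,-0.0888],
    [-0.4385,-0.5573,-0.0888],
    [-0.4385,-0.5573,-0.0888],
    [-0.4385,-0.5573,-0.0888],
    [-0.4385,-0.5573,-0.0888],
    [-0.4385,-0.5573,-0.0888],
    [-0.4385,-0.5573,-0.0888],
    [-0.4385,-0.5573,-0.0888],
    [-0.4385,-0.5573,-0.0888],
    [-0.4385,-0.5573,-0.0888],
    [-0.4385,-0.5573,-0.0888],
    [-0.4385,-0.5573,-0.0888],
    [-0.4385,-0.5573,-0.0888]
  ],
  "delta_rot": [
    [0,0.1,30.3],
    [0,0.1,30.3],
    [0,0.1,30.3],
    [0,0.1,30.3],
    [0,0.1,30.3],
    [0,0.1,30.3],
    [0,0.1,30.3],
    [0,0.1,30.3],
    [0,0.1,30.3],
    [0,0.1,30.3],
    [0,0.1,30.3],
    [0,0.1,30.3],
    [0,0.1,30.3],
    [0,0.1,30.3],
    [0,0.1,30.3],
    [0,0.1,30.3]
  ]
}}

```text
time: 2.1
eef_pos: [0.6039, 0.0385, 0.3201]
tcp_rot: [-0.684, 0.729, -0.001, -0.001]
contact_force: [-0.2, 0.3, 0.2]
opening: 1.004
```

```bash
python3 -c "
from h import *
c=snap('wrist','w1'); print(-c['view'][:3,:3].T@c['view'][:3,3],c['view'][:3,:3],c['fx'],ctrl.get_state()['eef_pos'])"
```

```text
[0.67635981 0.03436718 0.46345669] [[-0.0628971  -0.99801586  0.00288142]
 [-0.95668089  0.06111392  0.284652  ]
 [-0.28426331  0.01514719 -0.95862659]] 314.75163609886005 [0.60393487 0.03871354 0.32012529]
```

View pics/w1.png

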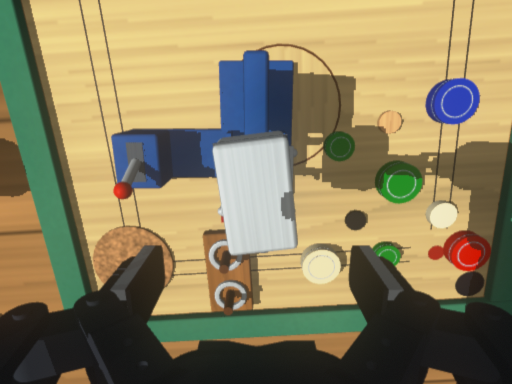

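Run:
```python
from h import *
np.set_printoptions(precision=4,suppress=True)
c=load('w1')
P=np.array([ray(c,*p,.237) for p in((214,143),(283,131),(297,247),(229,255))]);print(P,P.mean(0))
for i,j in((0,1),(3,2),(3,0),(2,1)):
    d=P[j]-P[i]; print(np.linalg.norm(d[:2]),np.degrees(np.arctan2(d[1],d[0])))
for n,u,z in(('cream',(321,262),.024),('green',(401,181),.024),('blue',(458,101),.024),('red',(469,249),.024),('mat',(133,262),.006),('b1',(220,61),.014),('b2',(293,62),.014),('ball',(122,190),.1228),('base-y',(292,130),.014)): print(n,ray(c,*u,z))
crop('w1',90,40,310,290,2.4,'c3')
crop('w1',200,100,320,280,3.3,'c4')
```

```text
[[0.6476 0.066  0.237 ]
 [0.6529 0.0163 0.237 ]
 [0.5616 0.0087 0.237 ]
 [0.5581 0.0631 0.237 ]] [0.605  0.0385 0.237 ]
0.050021147905046116 -83.84857563718359
0.054467901774055166 -86.27819133850238
0.08953544476192966 1.871228327897083
0.09162322493157803 4.722619899153149
cream [ 0.4255 -0.0521  0.024 ]
green [ 0.5489 -0.168   0.024 ]
blue [ 0.6558 -0.2371  0.024 ]
red [ 0.4332 -0.2802  0.024 ]
mat [0.4349 0.2488 0.006 ]
b1 [0.7266 0.0783 0.014 ]
b2 [ 0.7193 -0.0183  0.014 ]
ball [0.5871 0.1906 0.1228]
base-y [ 0.6304 -0.0142  0.014 ]
```

View pics/c3.png

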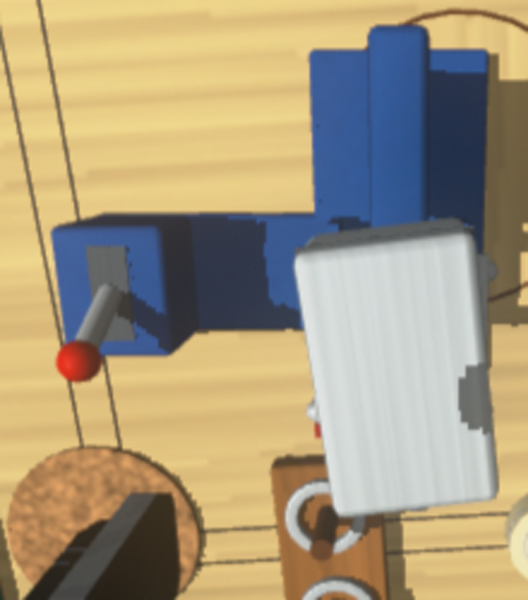

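```bash
python3 -c "
from h import *
go((.605,.0385,.1895),-86)"
```

```text
lin [-0.0001, -0.001, 0.1306] rot [-0.02, -0.1, -7.64] rows>= 3.0
```

{"op": "step_arm", "data": {
  "gripper": [-1,-1,-1,-1,-1,-1,1,1,1,1,1,1,1,1],
  "linear": [
    [0,-0.001,0.03],
    [0,-0.001,0.06],
    [0,-0.001,0.09],
    [0,-0.001,0.12],
    [0,-0.001,0.1305],
    [0,-0.001,0.1305],
    [0,-0.001,0.1305],
    [0,-0.001,0.1305],
    [0,-0.001,0.1305],
    [0,-0.001,0.1305],
    [0,-0.001,0.1305],
    [0,-0.001,0.1305],
    [0,-0.001,0.1305],
    [0,-0.001,0.1305]
  ],
  "delta_rot": [
    [0,-0.1,-7.6],
    [0,-0.1,-7.6],
    [0,-0.1,-7.6],
    [0,-0.1,-7.6],
    [0,-0.1,-7.6],
    [0,-0.1,-7.6],
    [0,-0.1,-7.6],
    [0,-0.1,-7.6],
    [0,-0.1,-7.6],
    [0,-0.1,-7.6],
    [0,-0.1,-7.6],
    [0,-0.1,-7.6],
    [0,-0.1,-7.6],
    [0,-0.1,-7.6]
  ],
  "grip_force": 35
}}

```text
time: 3.9
eef_pos: [0.6063, 0.0392, 0.1916]
tcp_rot: [0.732, -0.682, 0.002, -0.001]
contact_force: [0.5, -0.9, 6.6]
opening: 0.652
```

```bash
python3 -c "
from h import *
print(ctrl.get_state()['opening']*85)
go((.4345,.250,.32),-60)"
```

```text
55.40395418770649
lin [-0.2223, 0.156, -0.1291] rot [-0.2, -0.09, -25.95] rows>= 5.0
```

```bash
python3 -c "
from h import *
go((.4345,.250,.25),-86)
go((.4345,.250,.0125),-86)"
```

```text
lin [-0.2224, 0.1563, -0.0591] rot [-0.22, -0.04, 0.05] rows>= 5.0
lin [-0.2226, 0.1572, 0.1784] rot [-0.22, -0.04, 0.05] rows>= 6.0
```

{"op": "step_arm", "data": {
  "gripper": [1,1,1,1,1,1,1,1,1,1,1,1,1,1,1],
  "linear": [
    [0,0,-0.03],
    [0,0,-0.06],
    [-0.05,0.035,-0.06],
    [-0.1,0.07,-0.06],
    [-0.15,0.105,-0.06],
    [-0.19,0.135,-0.06],
    [-0.2224,0.1565,-0.06],
    [-0.2224,0.1565,-0.06],
    [-0.2225,0.157,-0.02],
    [-0.2225,0.157,0.03],
    [-0.2225,0.157,0.08],
    [-0.2225,0.157,0.12],
    [-0.2225,0.157,0.15],
    [-0.2225,0.157,0.165],
    [-0.2225,0.157,0.165]
  ],
  "delta_rot": [
    [-0.2,0,0],
    [-0.2,0,0],
    [-0.2,0,0],
    [-0.2,0,0],
    [-0.2,0,0],
    [-0.2,0,0],
    [-0.2,0,0],
    [-0.2,0,0],
    [-0.2,0,0],
    [-0.2,0,0],
    [-0.2,0,0],
    [-0.2,0,0],
    [-0.2,0,0],
    [-0.2,0,0],
    [-0.2,0,0]
  ]
}}

```text
time: 5.78
eef_pos: [0.4324, 0.2495, 0.0235]
tcp_rot: [0.731, -0.682, -0.002, 0.002]
contact_force: [0.8, 0.7, -2.2]
opening: 0.652
```

```bash
python3 -c "
from h import *
s=ctrl.get_state();print(s['eef_pos'],s['opening'],s['contact_force'])
go((.4345,.250,.0125),-86)
snap('side','d1');crop('d1',130,120,370,384,2.2,'c5')"
```

```text
[0.43238691 0.24949242 0.02349215] 0.652288828215671 [ 0.78743794  0.67996299 -2.2010778 ]
lin [-0.0004, -0.0022, 0.011] rot [0.34, -0.05, 0.01] rows>= 1.0
```

View pics/c5.png

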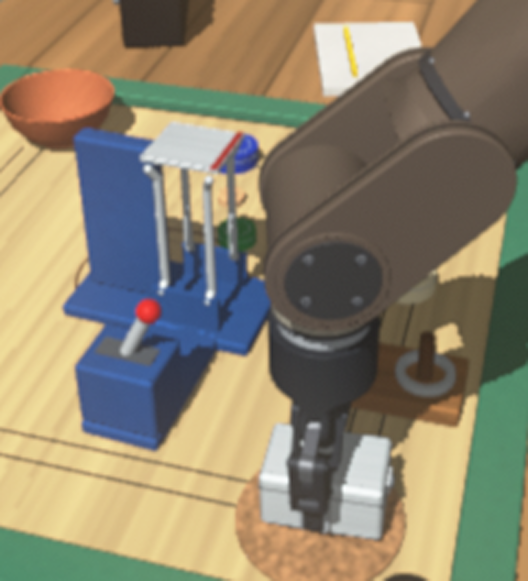

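{"op": "step_arm", "data": {
  "gripper": [1,1,1,1],
  "linear": [
    [0,-0.002,0.004],
    [0,-0.002,0.008],
    [0,-0.002,0.011],
    [0,-0.002,0.011]
  ],
  "delta_rot": [
    [0.3,0,0],
    [0.3,0,0],
    [0.3,0,0],
    [0.3,0,0]
  ]
}}

```text
time: 6.32
eef_pos: [0.4347, 0.2503, 0.0134]
tcp_rot: [0.732, -0.682, 0.001, -0.001]
contact_force: [-0.4, 0.0, -2.2]
opening: 0.65
```

Not yet touching; go 1 mm at a time, then open and rise.

{"op": "step_arm", "data": {
  "gripper": [1,1,1,1],
  "linear": [
    [0,0,0.001],
    [0,0,0.002],
    [0,0,0.003],
    [0,0,0.003]
  ],
  "delta_rot": [
    [0,0,0],
    [0,0,0],
    [0,0,0],
    [0,0,0]
  ]
}}

```text
time: 6.82
eef_pos: [0.435, 0.2504, 0.0107]
tcp_rot: [0.732, -0.682, 0.001, -0.001]
contact_force: [-0.1, 0.3, -0.9]
opening: 0.651
```

{"op": "step_arm", "data": {
  "gripper": [-1,-1,-1,-1,-1,-1,-1,-1,-1],
  "linear": [
    [0,0,0.001],
    [0,0,0.001],
    [0,0,0.001],
    [0,0,0.001],
    [0,0,-0.04],
    [0,0,-0.09],
    [0,0,-0.15],
    [0,0,-0.2],
    [0,0,-0.2]
  ],
  "delta_rot": [
    [0,0,0],
    [0,0,0],
    [0,0,0],
    [0,0,0],
    [0,0,0],
    [0,0,0],
    [0,0,0],
    [0,0,0],
    [0,0,0]
  ]
}}

```text
time: 7.95
eef_pos: [0.4373, 0.2514, 0.2164]
tcp_rot: [0.732, -0.682, 0.003, -0.006]
contact_force: [0.9, -1.6, -0.0]
opening: 0.997
```

```bash
python3 -c "
from h import *
snap('wrist','w2')
go((.555,.1935,.215),-93.7)
go((.555,.1935,.115),-93.7)
go((.625,.189,.115),-93.7)"
```

```text
lin [0.0655, -0.115, -0.0012] rot [-0.41, 0.1, 7.75] rows>= 3.0
lin [0.0657, -0.1143, 0.0988] rot [-0.41, 0.1, 7.75] rows>= 3.0
lin [0.0751, -0.1838, 0.0992] rot [-0.41, 0.1, 7.75] rows>= 4.0
```

View pics/w2.png

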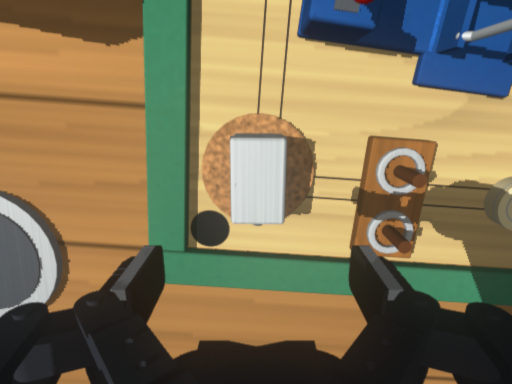

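```bash
python3 -c "
from h import *
go((.543,.194,.215),-93.7)
go((.543,.194,.113),-93.7)
go((.603,.190,.113),-93.7)
go((.603,.190,.215),-93.7)"
```

```text
lin [0.0642, -0.1031, -0.0013] rot [-0.41, 0.1, 7.75] rows>= 2.0
lin [0.0643, -0.1024, 0.1007] rot [-0.41, 0.1, 7.75] rows>= 3.0
lin [0.0725, -0.1619, 0.1011] rot [-0.41, 0.1, 7.75] rows>= 4.0
lin [0.0724, -0.1627, -0.0009] rot [-0.41, 0.1, 7.75] rows>= 3.0
```

{"op": "step_arm", "data": {
  "gripper": [1,1,1,1,1,1,1,1,1,1,1,1,1,1,1,1,1,1],
  "linear": [
    [0.03,-0.05,-0.001],
    [0.064,-0.103,-0.001],
    [0.064,-0.103,-0.001],
    [0.064,-0.103,-0.001],
    [0.064,-0.1025,0.03],
    [0.064,-0.1025,0.07],
    [0.064,-0.1025,0.1],
    [0.064,-0.1025,0.101],
    [0.066,-0.115,0.101],
    [0.0675,-0.125,0.101],
    [0.069,-0.135,0.101],
    [0.07,-0.145,0.101],
    [0.0715,-0.155,0.101],
    [0.0725,-0.162,0.101],
    [0.0725,-0.162,0.101],
    [0.0725,-0.162,0.05],
    [0.0725,-0.1625,0],
    [0.0725,-0.1625,0]
  ],
  "delta_rot": [
    [-0.4,0.1,7.7],
    [-0.4,0.1,7.7],
    [-0.4,0.1,7.7],
    [-0.4,0.1,7.7],
    [-0.4,0.1,7.7],
    [-0.4,0.1,7.7],
    [-0.4,0.1,7.7],
    [-0.4,0.1,7.7],
    [-0.4,0.1,7.7],
    [-0.4,0.1,7.7],
    [-0.4,0.1,7.7],
    [-0.4,0.1,7.7],
    [-0.4,0.1,7.7],
    [-0.4,0.1,7.7],
    [-0.4,0.1,7.7],
    [-0.4,0.1,7.7],
    [-0.4,0.1,7.7],
    [-0.4,0.1,7.7]
  ]
}}

```text
time: 10.25
eef_pos: [0.6045, 0.1901, 0.2173]
tcp_rot: [-0.684, 0.729, -0.002, 0.002]
contact_force: [-1.6, -1.1, -0.9]
opening: -0.005
```

```bash
python3 -c "
from h import *
print(ctrl.get_state()['opening'])
go((.600,.040,.34),-93.7)
go((.56,-.04,.34),-93.7)
"
```

```text
-0.00540312978772648
lin [0.15, -0.0058, -0.1227] rot [-0.35, 0.03, 0.06] rows>= 4.0
lin [0.2324, 0.029, -0.1229] rot [-0.35, 0.03, 0.06] rows>= 5.0
```

{"op": "step_arm", "data": {
  "gripper": [-1,-1,-1,-1,-1,-1,-1,-1],
  "linear": [
    [0.02,0,-0.06],
    [0.08,0.01,-0.1],
    [0.13,0.02,-0.123],
    [0.18,0.02,-0.123],
    [0.2324,0.029,-0.123],
    [0.2324,0.029,-0.123],
    [0.2324,0.029,-0.123],
    [0.2324,0.029,-0.123]
  ],
  "delta_rot": [
    [-0.3,0,0],
    [-0.3,0,0],
    [-0.3,0,0],
    [-0.3,0,0],
    [-0.3,0,0],
    [-0.3,0,0],
    [-0.3,0,0],
    [-0.3,0,0]
  ]
}}

```text
time: 11.25
eef_pos: [0.5586, -0.0391, 0.3339]
tcp_rot: [-0.685, 0.729, 0.004, -0.004]
contact_force: [0.2, 1.1, -0.7]
opening: 1.001
```

```bash
python3 -c "
from h import *
c=snap('wrist','w3');crop('w3',0,0,512,384,1.56,'w3b'); print(ctrl.get_state()['eef_pos'])"
```

```text
[ 0.55862218 -0.03907417  0.33407209]
```

View pics/w3b.png

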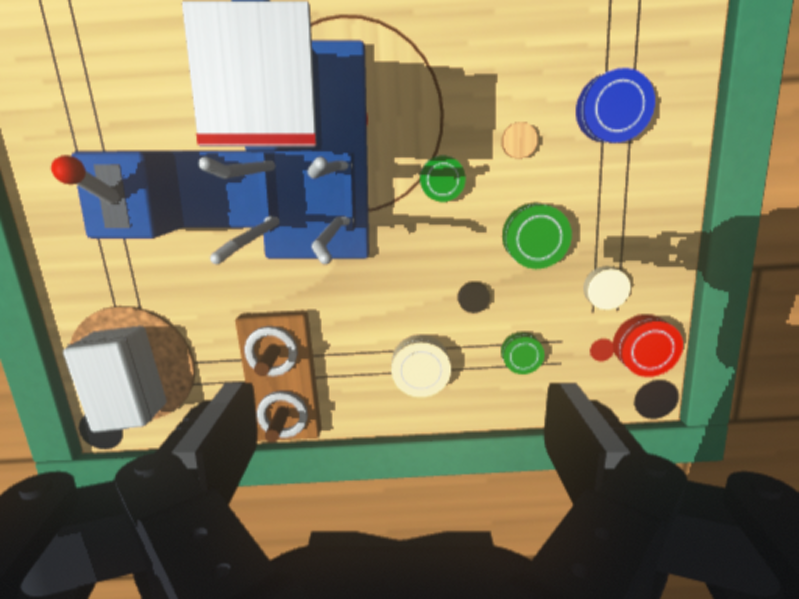

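Run:
```python
from h import *
np.set_printoptions(precision=4,suppress=True)
c=load('w3')
P=np.array([ray(c,u/1.56,v/1.56,.178) for u,v in((208,163),(318,165),(323,255),(218,258))]);print(P,P.mean(0))
d=P[0]+P[3]-P[1]-P[2];print(np.degrees(np.arctan2(d[1],d[0]))-90); d=P[0]+P[1]-P[2]-P[3];print(np.degrees(np.arctan2(d[1],d[0])))
T={}
for n,u in dict(cream=(422,369),green=(540,237),blue=(618,105),red=(652,346)).items(): T[n]=ray(c,u[0]/1.56,u[1]/1.56,.024);print(n,T[n])
```

```text
[[0.6308 0.0687 0.178 ]
 [0.6257 0.0045 0.178 ]
 [0.572  0.0074 0.178 ]
 [0.5741 0.0725 0.178 ]] [0.6006 0.0383 0.178 ]
-3.1906122592897503
-3.466867157006499
cream [ 0.4179 -0.0535  0.024 ]
green [ 0.5452 -0.1694  0.024 ]
blue [ 0.6559 -0.2338  0.024 ]
red [ 0.4287 -0.2832  0.024 ]
```

```bash
python3 -c "
from h import *
go((.42,-.052,.05),-93.5)
go((.42,-.052,-.001),-93.5)"
```

```text
lin [0.021, 0.1345, 0.2856] rot [0.61, -0.09, -0.04] rows>= 6.0
lin [0.0209, 0.134, 0.3365] rot [0.61, -0.09, -0.04] rows>= 6.0
```

{"op": "step_arm", "data": {
  "gripper": [-1,-1,-1,-1,-1,-1,-1,-1,-1,-1],
  "linear": [
    [0.01,0.05,0.03],
    [0.021,0.1,0.06],
    [0.021,0.134,0.1],
    [0.021,0.134,0.15],
    [0.021,0.134,0.2],
    [0.021,0.134,0.25],
    [0.021,0.134,0.285],
    [0.021,0.134,0.31],
    [0.021,0.134,0.325],
    [0.021,0.134,0.325]
  ],
  "delta_rot": [
    [0.6,-0.1,0],
    [0.6,-0.1,0],
    [0.6,-0.1,0],
    [0.6,-0.1,0],
    [0.6,-0.1,0],
    [0.6,-0.1,0],
    [0.6,-0.1,0],
    [0.6,-0.1,0],
    [0.6,-0.1,0],
    [0.6,-0.1,0]
  ]
}}

```text
time: 12.55
eef_pos: [0.4197, -0.0525, 0.0102]
tcp_rot: [-0.685, 0.729, 0.001, -0.0]
contact_force: [-0.5, 0.2, -0.2]
opening: 1.007
```

```bash
python3 -c "
from h import *
s=ctrl.get_state();print(s['eef_pos'],s['qpos'],R.from_quat(s['tcp_rot']).as_matrix()[:,2])
go((.42,-.052,-.001),-93.5)
snap('wrist','w4')"
```

```text
[ 0.41972144 -0.05254826  0.01019817] [-3.65423904e-01  5.63994316e-02  2.30935807e+00  3.91096420e-05
  7.77477644e-01  1.26811102e+00] [-1.52423953e-03  6.12560447e-04 -9.99998651e-01]
lin [-0.0006, -0.0003, 0.0112] rot [0.09, 0.03, -0.1] rows>= 1.0
```

View pics/w4.png

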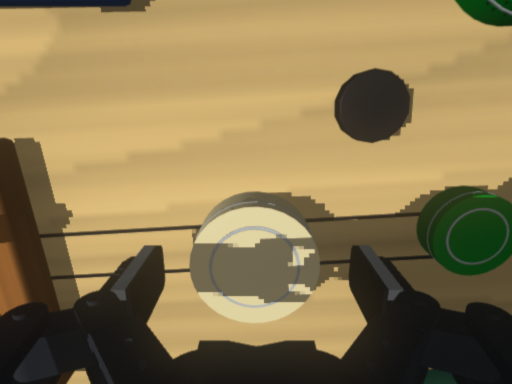

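```bash
python3 -c "
from h import *
c=load('w4');print(ray(c,254.5,266,.024))"
```

```text
[ 0.41817829 -0.0515919   0.024     ]
```

{"op": "step_arm", "data": {
  "gripper": [-1,-1,-1,1,1,1,1,1,1,1,1],
  "linear": [
    [0,0,0.004],
    [0,0,0.008],
    [0,0,0.011],
    [0,0,0.011],
    [0,0,0.011],
    [0,0,0.011],
    [0,0,0.011],
    [0,0,0.011],
    [0,0,0.011],
    [0,0,0.011],
    [0,0,0.011]
  ],
  "delta_rot": [
    [0,0,0],
    [0,0,0],
    [0,0,0],
    [0,0,0],
    [0,0,0],
    [0,0,0],
    [0,0,0],
    [0,0,0],
    [0,0,0],
    [0,0,0],
    [0,0,0]
  ],
  "grip_force": 30
}}

```text
time: 13.98
eef_pos: [0.4205, -0.0534, 0.0002]
tcp_rot: [-0.684, 0.729, -0.001, 0.0]
contact_force: [0.1, 0.7, 4.6]
opening: 0.693
```

```bash
python3 -c "
from h import *
s=ctrl.get_state();print(s['eef_pos'],s['opening']*85)
go((.42,-.052,.2),-93.5)
go((.600,.039,.23),-93.5)
go((.600,.039,.17),-93.5)"
```

```text
[ 4.20518619e-01 -5.33931441e-02  1.82178737e-04] 58.868695217652416
lin [-0.0013, 0.0004, -0.1998] rot [-0.06, -0.02, -0.15] rows>= 4.0
lin [-0.1036, -0.1735, -0.2297] rot [-0.06, -0.02, -0.15] rows>= 5.0
lin [-0.1036, -0.1734, -0.1697] rot [-0.06, -0.02, -0.15] rows>= 5.0
```

{"op": "step_arm", "data": {
  "gripper": [1,1,1,1,1,1,1,1,1,1,1,1,1,1,1,1],
  "linear": [
    [0,0,-0.04],
    [0,0,-0.09],
    [0,0,-0.15],
    [0,0,-0.21],
    [-0.02,-0.04,-0.235],
    [-0.045,-0.08,-0.235],
    [-0.07,-0.12,-0.235],
    [-0.09,-0.155,-0.235],
    [-0.1036,-0.1755,-0.235],
    [-0.1036,-0.1755,-0.235],
    [-0.1036,-0.1755,-0.235],
    [-0.1036,-0.1755,-0.21],
    [-0.1036,-0.1755,-0.19],
    [-0.1036,-0.1755,-0.18],
    [-0.1036,-0.1755,-0.175],
    [-0.1036,-0.1755,-0.175]
  ],
  "delta_rot": [
    [0,0,0],
    [0,0,0],
    [0,0,0],
    [0,0,0],
    [0,0,0],
    [0,0,0],
    [0,0,0],
    [0,0,0],
    [0,0,0],
    [0,0,0],
    [0,0,0],
    [0,0,0],
    [0,0,0],
    [0,0,0],
    [0,0,0],
    [0,0,0]
  ]
}}

```text
time: 15.98
eef_pos: [0.6019, 0.0389, 0.1751]
tcp_rot: [-0.684, 0.729, -0.0, 0.0]
contact_force: [-0.5, -0.3, -0.5]
opening: 0.691
```

```bash
python3 -c "
from h import *
s=ctrl.get_state();print(s['eef_pos'],s['opening']*85)
go((.602,.039,.17),-93.5)
snap('wrist','w5')"
```

```text
[0.60191272 0.03890216 0.17505188] 58.75759112861952
lin [-0.0001, -0.0001, 0.0051] rot [-0.03, -0.01, -0.16] rows>= 1.0
```

View pics/w5.png

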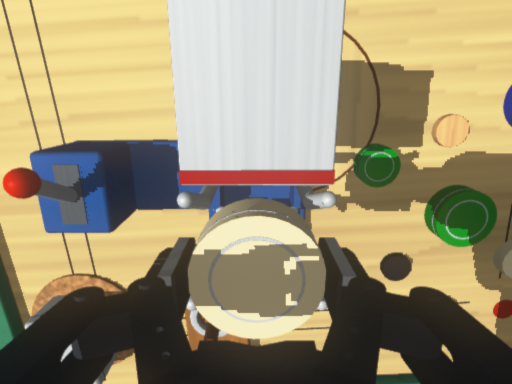

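```bash
python3 -c "
from h import *
c=load('w5');print(ray(c,257,269,.1985));print([ray(c,u,v,.178).round(4) for u,v in((186,200),(326,199))])
print([proj(c,(.6+x,.039+y,.178)).round(0) for x,y in((-.03,.034),(-.03,-.034))])
d=R.from_euler('z',-3.5,degrees=True)
print([proj(c,np.array([.6,.039,.178])+d.apply([x,y,0])).round(0) for x in(-.0285,.0285) for y in(.033,-.033)])"
```

```text
[0.60435462 0.03852011 0.1985    ]
[array([0.6308, 0.0702, 0.178 ]), array([0.6272, 0.0046, 0.178 ])]
[array([195., 311.]), array([325., 303.])]
[array([193., 305.]), array([320., 304.]), array([186., 201.]), array([327., 200.])]
```

{"op": "step_arm", "data": {
  "gripper": [1,1,-1,-1,-1,-1,-1,-1,-1,-1],
  "linear": [
    [0,0,0.003],
    [0,0,0.005],
    [0,0,0.005],
    [0,0,0.005],
    [0,0,0.005],
    [0,0,-0.02],
    [0,0,-0.07],
    [0,0,-0.13],
    [0,0,-0.13],
    [0,0,-0.13]
  ],
  "delta_rot": [
    [0,0,0],
    [0,0,0],
    [0,0,0],
    [0,0,0],
    [0,0,0],
    [0,0,0],
    [0,0,0],
    [0,0,0],
    [0,0,0],
    [0,0,0]
  ]
}}

```text
time: 17.27
eef_pos: [0.6016, 0.039, 0.3048]
tcp_rot: [-0.684, 0.729, -0.0, 0.0]
contact_force: [-0.3, -0.6, -0.9]
opening: 0.999
```

```bash
python3 -c "
from h import *
a=snap('side','d6');b=snap('wrist','w6');A=cv2.imread('pics/d6.png')[150:310,150:370];B=cv2.imread('pics/w6.png')
A=cv2.resize(A,(528,384)); B=cv2.resize(B,(512,384));cv2.imwrite('pics/j6.png',cv2.resize(np.hstack([A,B]),(800,295)))
print(b['view'].tolist(),ctrl.get_state()['time'])"
```

```text
[[-0.06301724021578714, -0.99801173610016, 0.0011840785161923934, 0.0765015670927826], [-0.9560368629096734, 0.06070721159116388, 0.28689397208491163, 0.5140807163832705], [-0.2863954332621563, 0.016947243645276857, -0.9579616102639039, 0.6202358918748975], [0.0, 0.0, 0.0, 1.0]] 17.375
```

View pics/j6.png

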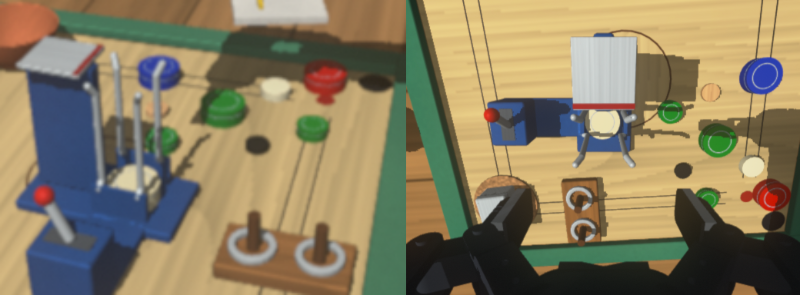

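```bash
cat >> h.py <<'E'
HUE={'red':[(0,6),(174,180)],'green':[(50,75)],'blue':[(108,128)]}
def tin(c,col,guess):
    hsv=cv2.cvtColor(c['frame'],cv2.COLOR_RGB2HSV); m=np.zeros(hsv.shape[:2],np.uint8)
    for a,b in HUE[col]: m|=cv2.inRange(hsv,(a,120,40),(b,255,255))
    m=cv2.morphologyEx(m,cv2.MORPH_OPEN,np.ones((3,3))); m=cv2.morphologyEx(m,cv2.MORPH_CLOSE,np.ones((7,7)))
    n,l,st,ce=cv2.connectedComponentsWithStats(m); p=np.array([*guess,0.])
    ps=[(st[i][4],ce[i],st[i]) for i in range(1,n) if st[i][4]>150]
    k=min(ps,key=lambda t:np.linalg.norm(t[1]-proj(c,[*p[:2],.012]))-.02*t[0])
    t=np.linspace(0,2*np.pi,60)
    for _ in range(8):
        h=np.array([proj(c,p+[.03*np.cos(a),.03*np.sin(a),z]) for a in t for z in(0,.024)],np.float32)
        M=cv2.moments(cv2.convexHull(h)); e=k[1]-[M['m10']/M['m00'],M['m01']/M['m00']]
        q=ray(c,*(proj(c,[*p[:2],.012])+e),.012); p[:2]=q[:2]
    print(col,p[:2].round(4),'area mask/model',k[0],round(M['m00']),'bbox',k[2][:4]); return p[:2]
E
python3 - <<'E'
from h import *
for f in('w3','w6'):
    c=load(f)
    for n,g in dict(red=(.428,-.281),green=(.545,-.168),blue=(.656,-.2345)).items(): tin(c,n,g)
go((.428,-.281,.34),-10)
E
```

```text
red [ 0.4239 -0.2791] area mask/model 1452 1388 bbox [379 204  59  37]
green [ 0.5442 -0.1699] area mask/model 1337 1489 bbox [325 131  41  41]
blue [ 0.6558 -0.237 ] area mask/model 1744 1940 bbox [370  44  50  47]
red [ 0.4239 -0.2793] area mask/model 1668 1593 bbox [435 235  65  40]
green [ 0.5367 -0.1703] area mask/model 1117 1700 bbox [381 171  48  34]
blue [ 0.6553 -0.2363] area mask/model 1985 2218 bbox [434  75  55  47]
lin [0.3305, 0.1523, -0.0368] rot [0.15, 0.14, -83.65] rows>= 8.0
```

{"op": "step_arm", "data": {
  "gripper": [-1,-1,-1,-1,-1,-1,-1,-1,-1,-1,-1,-1,-1,-1],
  "linear": [
    [0.05,0.02,-0.02],
    [0.1,0.04,-0.02],
    [0.15,0.06,-0.02],
    [0.2,0.09,-0.02],
    [0.25,0.12,0],
    [0.3,0.14,0.03],
    [0.33,0.152,0.06],
    [0.33,0.152,0.1],
    [0.33,0.152,0.13],
    [0.33,0.152,0.15],
    [0.33,0.152,0.15],
    [0.33,0.152,0.15],
    [0.33,0.152,0.15],
    [0.33,0.152,0.15]
  ],
  "delta_rot": [
    [0,0,-10],
    [0,0,-20],
    [0,0,-30],
    [0,0,-40],
    [0,0,-50],
    [0,0,-60],
    [0,0,-70],
    [0,0,-80],
    [0,0,-83.6],
    [0,0,-83.6],
    [0,0,-83.6],
    [0,0,-83.6],
    [0,0,-83.6],
    [0,0,-83.6]
  ]
}}

```text
time: 19.12
eef_pos: [0.4296, -0.281, 0.1559]
tcp_rot: [0.996, -0.088, 0.001, 0.001]
contact_force: [-0.5, 0.0, -0.4]
opening: 1.001
```

Run:
```python
from h import *
c=snap('wrist','w7');tin(c,'red',(.428,-.282))
go((.427,-.282,.05),-10)
go((.427,-.282,0),-10)
```

```text
red [ 0.4245 -0.2772] area mask/model 4024 3552 bbox [219 125  66  91]
lin [-0.0024, 0.0014, 0.1058] rot [0.05, -0.1, -0.05] rows>= 2.0
lin [-0.0025, 0.0014, 0.1558] rot [0.05, -0.1, -0.05] rows>= 3.0
```

View pics/w7.png

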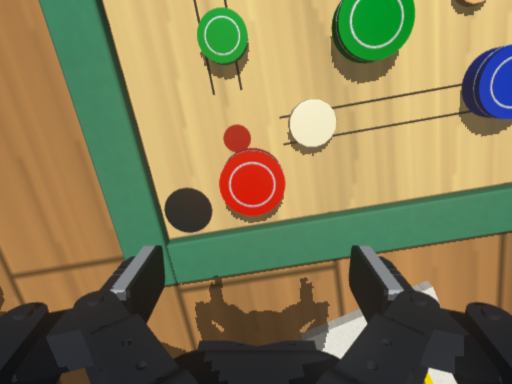

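Run:
```python
from h import *
c=load('w7');p=ray(c,252,183,.024);print(p)
go((p[0],p[1],.05),-10)
go((p[0],p[1],0),-10)
```

```text
[ 0.42588037 -0.28166952  0.024     ]
lin [-0.0036, 0.0013, 0.1057] rot [0.05, -0.1, -0.05] rows>= 2.0
lin [-0.0037, 0.0012, 0.1557] rot [0.05, -0.1, -0.05] rows>= 3.0
```

{"op": "step_arm", "data": {
  "gripper": [-1,-1,-1,-1,-1,-1,1,1,1,1,1,1,1,1],
  "linear": [
    [-0.0036,0.0013,0.04],
    [-0.0036,0.0013,0.08],
    [-0.0036,0.0013,0.115],
    [-0.0036,0.0013,0.14],
    [-0.0036,0.0013,0.155],
    [-0.0036,0.0013,0.155],
    [-0.0036,0.0013,0.155],
    [-0.0036,0.0013,0.155],
    [-0.0036,0.0013,0.155],
    [-0.0036,0.0013,0.155],
    [-0.0036,0.0013,0.155],
    [-0.0036,0.0013,0.155],
    [-0.0036,0.0013,0.155],
    [-0.0036,0.0013,0.155]
  ],
  "delta_rot": [
    [0,-0.1,0],
    [0,-0.1,0],
    [0,-0.1,0],
    [0,-0.1,0],
    [0,-0.1,0],
    [0,-0.1,0],
    [0,-0.1,0],
    [0,-0.1,0],
    [0,-0.1,0],
    [0,-0.1,0],
    [0,-0.1,0],
    [0,-0.1,0],
    [0,-0.1,0],
    [0,-0.1,0]
  ]
}}

```text
time: 20.92
eef_pos: [0.4265, -0.2824, 0.0016]
tcp_rot: [0.996, -0.088, 0.001, 0.001]
contact_force: [0.1, 0.4, 7.2]
opening: 0.692
```

Run:
```python
from h import *
s=ctrl.get_state();print(s['eef_pos'],s['opening']*85)
go((.600,.039,.235),-93.5)
go((.600,.039,.17),-93.5)
```

```text
[ 0.42654394 -0.28236387  0.00156883] 58.78926757750976
lin [0.115, -0.3463, -0.2339] rot [0.04, -0.13, 83.45] rows>= 8.0
lin [0.1149, -0.3464, -0.1689] rot [0.04, -0.13, 83.45] rows>= 8.0
```

{"op": "step_arm", "data": {
  "gripper": [1,1,1,1,1,1,1,1,1,1,1,1,1,1,1,1,1,1,1],
  "linear": [
    [0,0,-0.05],
    [0,0,-0.1],
    [0,0,-0.15],
    [0,-0.02,-0.2],
    [0.02,-0.07,-0.235],
    [0.04,-0.12,-0.235],
    [0.06,-0.17,-0.235],
    [0.08,-0.22,-0.235],
    [0.1,-0.27,-0.235],
    [0.115,-0.32,-0.235],
    [0.115,-0.3463,-0.235],
    [0.115,-0.3463,-0.235],
    [0.115,-0.3463,-0.235],
    [0.115,-0.3463,-0.235],
    [0.115,-0.3463,-0.235],
    [0.115,-0.3463,-0.235],
    [0.115,-0.3463,-0.21],
    [0.115,-0.3463,-0.19],
    [0.115,-0.3463,-0.19]
  ],
  "delta_rot": [
    [0,0,0],
    [0,0,0],
    [0,0,0],
    [0,0,10],
    [0,0,20],
    [0,0,30],
    [0,0,40],
    [0,0,50],
    [0,0,60],
    [0,0,70],
    [0,0,80],
    [0,-0.1,83.4],
    [0,-0.1,83.4],
    [0,-0.1,83.4],
    [0,-0.1,83.4],
    [0,-0.1,83.4],
    [0,-0.1,83.4],
    [0,-0.1,83.4],
    [0,-0.1,83.4]
  ]
}}

```text
time: 23.3
eef_pos: [0.5978, 0.0396, 0.187]
tcp_rot: [-0.685, 0.728, 0.003, -0.002]
contact_force: [-0.7, 0.6, -0.4]
opening: 0.691
```

Run:
```python
from h import *
s=ctrl.get_state();print(s['eef_pos'],s['opening']*85)
go((.600,.039,.172),-93.5)
```

```text
[0.59779595 0.03956364 0.18699451] 58.762518527211434
lin [0.0005, -0.0023, 0.015] rot [0.44, 0.08, 0.04] rows>= 1.0
```

{"op": "step_arm", "data": {
  "gripper": [1,1,1,1],
  "linear": [
    [0.0005,-0.0023,0],
    [0.0005,-0.0023,0.008],
    [0.0005,-0.0023,0.015],
    [0.0005,-0.0023,0.015]
  ],
  "delta_rot": [
    [0.4,0.1,0],
    [0.4,0.1,0],
    [0.4,0.1,0],
    [0.4,0.1,0]
  ]
}}

```text
time: 23.8
eef_pos: [0.601, 0.039, 0.1738]
tcp_rot: [-0.685, 0.728, -0.001, 0.001]
contact_force: [-0.2, -0.8, -0.7]
opening: 0.686
```

Free and centred; release.

{"op": "step_arm", "data": {
  "gripper": [-1,-1,-1,-1,-1,-1,-1,-1],
  "linear": [
    [0,0,0.002],
    [0,0,0.002],
    [0,0,0.002],
    [0,0,-0.02],
    [0,0,-0.07],
    [0,0,-0.13],
    [0,0,-0.13],
    [0,0,-0.13]
  ],
  "delta_rot": [
    [0,0,0],
    [0,0,0],
    [0,0,0],
    [0,0,0],
    [0,0,0],
    [0,0,0],
    [0,0,0],
    [0,0,0]
  ]
}}

```text
time: 24.8
eef_pos: [0.6009, 0.0391, 0.3047]
tcp_rot: [-0.685, 0.728, -0.002, 0.002]
contact_force: [0.1, 0.8, -1.7]
opening: 0.995
```

Run:
```python
from h import *
c=snap('wrist','w8')
for n,g in dict(red=(.6,.039),green=(.545,-.168),blue=(.656,-.2345)).items(): tin(c,n,g)
go((.545,-.169,.15),-93.5)
d=snap('side','d8')
hsv=cv2.cvtColor(d['frame'],cv2.COLOR_RGB2HSV)
u,v=proj(d,(.6,.039,.050)).astype(int);print('side tube px',u,v)
m=cv2.inRange(hsv,(0,120,40),(6,255,255))|cv2.inRange(hsv,(174,120,40),(180,255,255))
n,l,st,ce=cv2.connectedComponentsWithStats(m);print([(s.tolist(),q.round()) for s,q in zip(st,ce) if 20<s[4]<1500])
print(proj(d,(.6,.039,.038)),proj(d,(.6,.039,.062)))
```

```text
red [0.5994 0.0384] area mask/model 2142 1572 bbox [217 136  80  46]
green [ 0.5362 -0.1697] area mask/model 1064 1683 bbox [380 174  48  32]
blue [ 0.6552 -0.2361] area mask/model 1964 2182 bbox [433  78  55  46]
lin [0.211, 0.043, 0.1532] rot [-0.13, -0.02, 0.04] rows>= 5.0
side tube px 220 241
[([191, 175, 14, 15, 27], array([197., 182.])), ([322, 202, 8, 4, 25], array([326., 204.])), ([206, 229, 18, 24, 339], array([215., 240.])), ([227, 231, 7, 22, 92], array([230., 240.])), ([169, 251, 10, 10, 83], array([173., 256.]))]
[220.47126334 246.01007221] [219.96092544 236.75979457]
```

{"op": "step_arm", "data": {
  "gripper": [-1,-1,-1,-1,-1,-1,-1,-1,-1,-1],
  "linear": [
    [0.05,0.01,0],
    [0.1,0.02,0],
    [0.15,0.03,0],
    [0.2,0.04,0.02],
    [0.211,0.043,0.06],
    [0.211,0.043,0.1],
    [0.211,0.043,0.14],
    [0.211,0.043,0.153],
    [0.211,0.043,0.153],
    [0.211,0.043,0.153]
  ],
  "delta_rot": [
    [0,0,0],
    [0,0,0],
    [0,0,0],
    [0,0,0],
    [0,0,0],
    [0,0,0],
    [0,0,0],
    [0,0,0],
    [0,0,0],
    [0,0,0]
  ]
}}

```text
time: 26.15
eef_pos: [0.5472, -0.1695, 0.1535]
tcp_rot: [-0.686, 0.728, -0.003, 0.002]
contact_force: [1.0, 0.1, -0.2]
opening: 0.998
```

Run:
```python
from h import *
c=snap('wrist','w9')
p=tin(c,'green',(.545,-.169))
hsv=cv2.cvtColor(c['frame'],cv2.COLOR_RGB2HSV)
g=cv2.inRange(hsv,(45,60,25),(80,255,255)); n,l,st,ce=cv2.connectedComponentsWithStats(g)
for s,q in zip(st[1:],ce[1:]):
    if s[4]>150: print(s,q.round(1))
q=(.545,-.169)
go((*q,.04),-93.5);go((*q,0),-93.5)
```

```text
green [ 0.5439 -0.1677] area mask/model 3362 3565 bbox [222 153  66  65]
[  414     0    91   314 17330] [456.1 144.3]
[ 127  102   50   48 1795] [152. 125.]
[ 221  151   67   67 3261] [254.1 184.2]
[ 231  276   41   40 1170] [250.3 297.1]
[422 367  31  17 390] [437.  376.5]
[ 56 371  36  13 366] [ 73.6 377.8]
lin [-0.0007, 0.0032, 0.1137] rot [-0.46, -0.11, 0.06] rows>= 2.0
lin [-0.0008, 0.0036, 0.1537] rot [-0.46, -0.11, 0.06] rows>= 3.0
```

{"op": "step_arm", "data": {
  "gripper": [-1,-1,-1,-1,-1,-1,1,1,1,1,1,1,1,1],
  "linear": [
    [-0.0018,0.0043,0.04],
    [-0.0018,0.0043,0.08],
    [-0.0018,0.0043,0.115],
    [-0.0018,0.0043,0.14],
    [-0.0018,0.0043,0.153],
    [-0.0018,0.0043,0.153],
    [-0.0018,0.0043,0.153],
    [-0.0018,0.0043,0.153],
    [-0.0018,0.0043,0.153],
    [-0.0018,0.0043,0.153],
    [-0.0018,0.0043,0.153],
    [-0.0018,0.0043,0.153],
    [-0.0018,0.0043,0.153],
    [-0.0018,0.0043,0.153]
  ],
  "delta_rot": [
    [-0.4,-0.1,0],
    [-0.4,-0.1,0],
    [-0.4,-0.1,0],
    [-0.4,-0.1,0],
    [-0.4,-0.1,0],
    [-0.4,-0.1,0],
    [-0.4,-0.1,0],
    [-0.4,-0.1,0],
    [-0.4,-0.1,0],
    [-0.4,-0.1,0],
    [-0.4,-0.1,0],
    [-0.4,-0.1,0],
    [-0.4,-0.1,0],
    [-0.4,-0.1,0]
  ]
}}

```text
time: 27.95
eef_pos: [0.544, -0.1679, 0.0006]
tcp_rot: [-0.685, 0.728, -0.0, 0.0]
contact_force: [-1.1, -0.1, 6.8]
opening: 0.688
```

Run:
```python
from h import *
s=ctrl.get_state();print(s['eef_pos'],s['opening']*85)
go((.600,.039,.235),-93.5)
```

```text
[ 0.54403074 -0.16786983  0.00055243] 58.46104226970362
lin [-0.2099, -0.0436, -0.2344] rot [-0.04, -0.0, 0.04] rows>= 6.0
```

{"op": "step_arm", "data": {
  "gripper": [1,1,1,1,1,1,1,1,1,1,1,1,1,1,1,1],
  "linear": [
    [0,0,-0.05],
    [0,0,-0.1],
    [0,0,-0.15],
    [0,0,-0.2],
    [-0.02,0,-0.235],
    [-0.07,-0.015,-0.235],
    [-0.12,-0.025,-0.235],
    [-0.17,-0.035,-0.235],
    [-0.21,-0.0436,-0.235],
    [-0.21,-0.0436,-0.235],
    [-0.21,-0.0436,-0.235],
    [-0.21,-0.0436,-0.21],
    [-0.21,-0.0436,-0.19],
    [-0.21,-0.0436,-0.18],
    [-0.21,-0.0436,-0.18],
    [-0.21,-0.0436,-0.18]
  ],
  "delta_rot": [
    [0,0,0],
    [0,0,0],
    [0,0,0],
    [0,0,0],
    [0,0,0],
    [0,0,0],
    [0,0,0],
    [0,0,0],
    [0,0,0],
    [0,0,0],
    [0,0,0],
    [0,0,0],
    [0,0,0],
    [0,0,0],
    [0,0,0],
    [0,0,0]
  ]
}}

```text
time: 29.95
eef_pos: [0.5998, 0.0393, 0.1797]
tcp_rot: [-0.685, 0.728, 0.001, 0.0]
contact_force: [0.2, 0.6, -0.6]
opening: 0.687
```

{"op": "step_arm", "data": {
  "gripper": [1,1,1,-1,-1,-1,-1,-1,-1,-1,-1],
  "linear": [
    [0,0,0.004],
    [0,0,0.008],
    [0,0,0.008],
    [0,0,0.008],
    [0,0,0.008],
    [0,0,0.008],
    [0,0,-0.02],
    [0,0,-0.07],
    [0,0,-0.13],
    [0,0,-0.13],
    [0,0,-0.13]
  ],
  "delta_rot": [
    [0,0,0],
    [0,0,0],
    [0,0,0],
    [0,0,0],
    [0,0,0],
    [0,0,0],
    [0,0,0],
    [0,0,0],
    [0,0,0],
    [0,0,0],
    [0,0,0]
  ]
}}

```text
time: 31.32
eef_pos: [0.5993, 0.0394, 0.3087]
tcp_rot: [-0.685, 0.728, 0.001, -0.0]
contact_force: [-0.6, -0.3, -1.1]
opening: 0.999
```

```bash
cat >> h.py <<'E'
def tube(fn,k,col):
    d=snap('side',fn); hsv=cv2.cvtColor(d['frame'],cv2.COLOR_RGB2HSV); m=np.zeros(hsv.shape[:2],np.uint8)
    for a,b in HUE[col]: m|=cv2.inRange(hsv,(a,110,30),(b,255,255))
    n,l,st,ce=cv2.connectedComponentsWithStats(m); z=.014+.024*k
    t=np.linspace(0,6.28,40); h=np.array([proj(d,(.6+.03*np.cos(a),.039+.03*np.sin(a),zz)) for a in t for zz in(z,z+.024)])
    print('expected box',h.min(0).round(),h.max(0).round(),[s.tolist() for s in st if 20<s[4]<1500])
E
python3 - <<'E'
from h import *
tube('d10',2,'green')
c=snap('wrist','w10')
p=tin(c,'blue',(.656,-.236))
go((.6555,-.2355,.15),-93.5)
E
```

```text
expected box [205. 219.] [234. 246.] [[11, 147, 25, 23, 330], [0, 162, 16, 27, 357], [311, 213, 17, 14, 170], [207, 220, 16, 26, 294], [227, 221, 7, 10, 42], [238, 220, 8, 14, 70]]
blue [ 0.6553 -0.2365] area mask/model 1956 2194 bbox [434  74  55  46]
lin [0.2713, -0.0743, 0.1557] rot [0.35, 0.08, 0.04] rows>= 6.0
```

{"op": "step_arm", "data": {
  "gripper": [-1,-1,-1,-1,-1,-1,-1,-1,-1,-1,-1],
  "linear": [
    [0.05,-0.01,0],
    [0.1,-0.025,0],
    [0.15,-0.04,0],
    [0.2,-0.055,0],
    [0.25,-0.07,0.03],
    [0.271,-0.0743,0.07],
    [0.271,-0.0743,0.11],
    [0.271,-0.0743,0.15],
    [0.271,-0.0743,0.155],
    [0.271,-0.0743,0.155],
    [0.271,-0.0743,0.155]
  ],
  "delta_rot": [
    [0.3,0,0],
    [0.3,0,0],
    [0.3,0,0],
    [0.3,0,0],
    [0.3,0,0],
    [0.3,0,0],
    [0.3,0,0],
    [0.3,0,0],
    [0.3,0,0],
    [0.3,0,0],
    [0.3,0,0]
  ]
}}

```text
time: 32.8
eef_pos: [0.6582, -0.2359, 0.1559]
tcp_rot: [-0.686, 0.728, -0.003, 0.002]
contact_force: [0.3, -0.8, -0.0]
opening: 0.997
```

Run:
```python
from h import *
c=snap('wrist','w11')
p=tin(c,'blue',(.656,-.236))
go((*p,.0),-93.5)
```

```text
blue [ 0.654  -0.2344] area mask/model 3267 3504 bbox [223 154  65  63]
lin [-0.0013, 0.0053, 0.156] rot [-0.39, -0.03, 0.06] rows>= 3.0
```

{"op": "step_arm", "data": {
  "gripper": [-1,-1,-1,-1,-1,-1,1,1,1,1,1,1,1,1],
  "linear": [
    [-0.0013,0.005,0.04],
    [-0.0013,0.005,0.08],
    [-0.0013,0.005,0.115],
    [-0.0013,0.005,0.14],
    [-0.0013,0.005,0.155],
    [-0.0013,0.005,0.155],
    [-0.0013,0.005,0.155],
    [-0.0013,0.005,0.155],
    [-0.0013,0.005,0.155],
    [-0.0013,0.005,0.155],
    [-0.0013,0.005,0.155],
    [-0.0013,0.005,0.155],
    [-0.0013,0.005,0.155],
    [-0.0013,0.005,0.155]
  ],
  "delta_rot": [
    [-0.4,0,0],
    [-0.4,0,0],
    [-0.4,0,0],
    [-0.4,0,0],
    [-0.4,0,0],
    [-0.4,0,0],
    [-0.4,0,0],
    [-0.4,0,0],
    [-0.4,0,0],
    [-0.4,0,0],
    [-0.4,0,0],
    [-0.4,0,0],
    [-0.4,0,0],
    [-0.4,0,0]
  ]
}}

```text
time: 34.6
eef_pos: [0.6539, -0.2343, 0.0005]
tcp_rot: [-0.685, 0.728, 0.0, -0.0]
contact_force: [0.1, 0.8, 5.8]
opening: 0.692
```

Run:
```python
from h import *
s=ctrl.get_state();print(s['eef_pos'],s['opening']*85)
go((.600,.039,.235),-93.5)
```

```text
[ 6.53919250e-01 -2.34307676e-01  4.67184291e-04] 58.804337252340886
lin [-0.2695, 0.0705, -0.2345] rot [0.05, -0.01, 0.05] rows>= 6.0
```

{"op": "step_arm", "data": {
  "gripper": [1,1,1,1,1,1,1,1,1,1,1,1,1,1,1,1,1],
  "linear": [
    [0,0,-0.05],
    [0,0,-0.1],
    [0,0,-0.15],
    [0,0,-0.2],
    [-0.02,0,-0.235],
    [-0.07,0.015,-0.235],
    [-0.12,0.03,-0.235],
    [-0.17,0.045,-0.235],
    [-0.22,0.06,-0.235],
    [-0.2695,0.0705,-0.235],
    [-0.2695,0.0705,-0.235],
    [-0.2695,0.0705,-0.235],
    [-0.2695,0.0705,-0.21],
    [-0.2695,0.0705,-0.19],
    [-0.2695,0.0705,-0.18],
    [-0.2695,0.0705,-0.18],
    [-0.2695,0.0705,-0.18]
  ],
  "delta_rot": [
    [0,0,0],
    [0,0,0],
    [0,0,0],
    [0,0,0],
    [0,0,0],
    [0,0,0],
    [0,0,0],
    [0,0,0],
    [0,0,0],
    [0,0,0],
    [0,0,0],
    [0,0,0],
    [0,0,0],
    [0,0,0],
    [0,0,0],
    [0,0,0],
    [0,0,0]
  ]
}}

```text
time: 36.72
eef_pos: [0.5997, 0.0391, 0.1797]
tcp_rot: [-0.685, 0.728, 0.001, -0.0]
contact_force: [-0.0, 0.3, -0.4]
opening: 0.693
```

{"op": "step_arm", "data": {
  "gripper": [1,1,1,-1,-1,-1,-1,-1,-1,-1,-1],
  "linear": [
    [0,0,0.004],
    [0,0,0.008],
    [0,0,0.008],
    [0,0,0.008],
    [0,0,0.008],
    [0,0,0.008],
    [0,0,-0.02],
    [0,0,-0.07],
    [0,0,-0.13],
    [0,0,-0.13],
    [0,0,-0.13]
  ],
  "delta_rot": [
    [0,0,0],
    [0,0,0],
    [0,0,0],
    [0,0,0],
    [0,0,0],
    [0,0,0],
    [0,0,0],
    [0,0,0],
    [0,0,0],
    [0,0,0],
    [0,0,0]
  ]
}}

```text
time: 38.1
eef_pos: [0.5994, 0.0392, 0.3088]
tcp_rot: [-0.685, 0.728, 0.002, -0.001]
contact_force: [-0.6, 0.1, -0.4]
opening: 1.001
```

Run:
```python
from h import *
tube('d12',3,'blue')
go((.680,.185,.31),-93.5)
go((.680,.185,.113),-93.5)
go((.616,.189,.113),-93.5)
go((.616,.189,.30),-93.5)
c=snap('scene','s12');snap('wrist','w12')
a=load('s0')
A=cv2.resize(cv2.imread('pics/d12.png')[140:310,140:380],(540,384))
cv2.imwrite('pics/j12.png',cv2.resize(np.hstack([A,cv2.imread('pics/w12.png')]),(800,292)))
```

```text
expected box [204. 209.] [234. 236.] [[205, 212, 18, 25, 352], [227, 213, 6, 8, 34]]
lin [-0.1504, -0.0721, -0.003] rot [0.38, 0.08, 0.04] rows>= 3.0
lin [-0.1501, -0.0734, 0.194] rot [0.38, 0.08, 0.04] rows>= 5.0
lin [-0.1502, -0.0093, 0.1944] rot [0.38, 0.08, 0.04] rows>= 4.0
lin [-0.1505, -0.0081, 0.0074] rot [0.38, 0.08, 0.04] rows>= 3.0
```

View pics/j12.png

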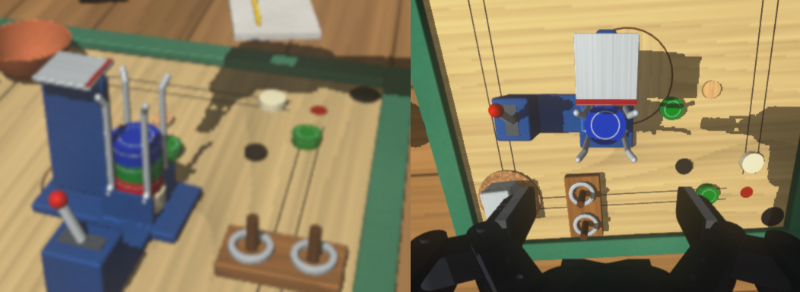

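{"op": "step_arm", "data": {
  "gripper": [1,1,1,1,1,1,1,1,1,1,1,1,1,1,1,1,1,1,1,1],
  "linear": [
    [-0.05,-0.03,0],
    [-0.1,-0.05,0],
    [-0.15,-0.0725,0],
    [-0.15,-0.0725,0],
    [-0.15,-0.0725,0.05],
    [-0.15,-0.073,0.1],
    [-0.15,-0.073,0.15],
    [-0.15,-0.073,0.194],
    [-0.15,-0.073,0.194],
    [-0.15,-0.06,0.194],
    [-0.15,-0.05,0.194],
    [-0.15,-0.04,0.194],
    [-0.15,-0.03,0.194],
    [-0.15,-0.02,0.194],
    [-0.15,-0.011,0.194],
    [-0.15,-0.011,0.194],
    [-0.15,-0.011,0.15],
    [-0.15,-0.011,0.1],
    [-0.15,-0.011,0.05],
    [-0.15,-0.011,0.01]
  ],
  "delta_rot": [
    [0.4,0.1,0],
    [0.4,0.1,0],
    [0.4,0.1,0],
    [0.4,0.1,0],
    [0.4,0.1,0],
    [0.4,0.1,0],
    [0.4,0.1,0],
    [0.4,0.1,0],
    [0.4,0.1,0],
    [0.4,0.1,0],
    [0.4,0.1,0],
    [0.4,0.1,0],
    [0.4,0.1,0],
    [0.4,0.1,0],
    [0.4,0.1,0],
    [0.4,0.1,0],
    [0.4,0.1,0],
    [0.4,0.1,0],
    [0.4,0.1,0],
    [0.4,0.1,0]
  ]
}}

```text
time: 40.75
eef_pos: [0.6201, 0.1883, 0.3016]
tcp_rot: [-0.685, 0.728, -0.002, 0.002]
contact_force: [-0.1, -0.1, 0.0]
opening: -0.005
```

Run:
```python
from h import *
c=snap('side','d13'); hsv=cv2.cvtColor(c['frame'],cv2.COLOR_RGB2HSV)
m=cv2.inRange(hsv,(0,150,60),(5,255,255))|cv2.inRange(hsv,(175,150,60),(180,255,255))
n,l,st,ce=cv2.connectedComponentsWithStats(m);print([(s.tolist()) for s in st if 15<s[4]<1500])
print('ball expected shut',proj(c,(.587,.191,.123)),'open',proj(c,(.632,.187,.123)))
go((.435,.2504,.22),-86)
```

```text
[[208, 244, 15, 9, 55], [192, 256, 11, 11, 83]]
ball expected shut [196.38448162 260.55529839] open [173.21476686 254.85395988]
lin [-0.0502, 0.1919, 0.0858] rot [-0.86, 0.05, -7.46] rows>= 4.0
```

{"op": "step_arm", "data": {
  "gripper": [-1,-1,-1,-1,-1,-1,-1,-1,-1],
  "linear": [
    [-0.01,0.05,0],
    [-0.025,0.1,0.02],
    [-0.04,0.15,0.05],
    [-0.05,0.192,0.085],
    [-0.05,0.192,0.12],
    [-0.05,0.192,0.16],
    [-0.05,0.192,0.19],
    [-0.05,0.192,0.19],
    [-0.05,0.192,0.19]
  ],
  "delta_rot": [
    [-0.5,0,-3],
    [-0.5,0,-7.5],
    [-0.5,0,-7.5],
    [-0.5,0,-7.5],
    [-0.5,0,-7.5],
    [-0.5,0,-7.5],
    [-0.5,0,-7.5],
    [-0.5,0,-7.5],
    [-0.5,0,-7.5]
  ]
}}

```text
time: 41.92
eef_pos: [0.4324, 0.2499, 0.1095]
tcp_rot: [0.732, -0.682, -0.001, 0.001]
contact_force: [0.7, 1.4, 0.5]
opening: 0.999
```

Run:
```python
from h import *
c=snap('wrist','w14'); crop('w14',140,100,400,300,3,'c14')
print(ctrl.get_state()['eef_pos']);go((.435,.2504,.0105),-86)
```

```text
[0.43278008 0.25000509 0.11010915]
lin [-0.0002, -0.0025, 0.0996] rot [0.17, 0.03, 0.04] rows>= 2.0
```

View pics/c14.png

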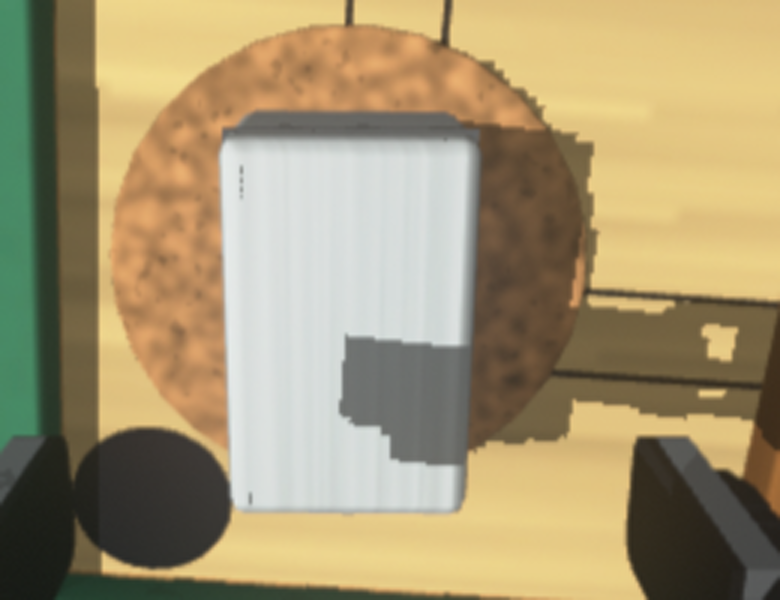

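Run:
```python
from h import *
c=load('w14')
P=np.array([ray(c,140+u/3,100+v/3,.056) for u,v in((220,135),(480,135),(466,512),(233,512))]);print(P.round(4),P.mean(0))
e=ctrl.get_state()['eef_pos'];print(P.mean(0)-e)
```

```text
[[0.4748 0.2798 0.056 ]
 [0.4786 0.2258 0.056 ]
 [0.3902 0.2192 0.056 ]
 [0.3863 0.2739 0.056 ]] [0.4324773  0.24966165 0.056     ]
[-0.00030278 -0.00034344 -0.05410915]
```

{"op": "step_arm", "data": {
  "gripper": [-1,-1,-1,-1,-1,1,1,1,1,1,1,1,1],
  "linear": [
    [0,-0.0025,0.03],
    [0,-0.0025,0.06],
    [0,-0.0025,0.085],
    [0,-0.0025,0.0985],
    [0,-0.0025,0.0985],
    [0,-0.0025,0.0985],
    [0,-0.0025,0.0985],
    [0,-0.0025,0.0985],
    [0,-0.0025,0.0985],
    [0,-0.0025,0.0985],
    [0,-0.0025,0.0985],
    [0,-0.0025,0.0985],
    [0,-0.0025,0.0985]
  ],
  "delta_rot": [
    [0.1,0,0],
    [0.1,0,0],
    [0.1,0,0],
    [0.1,0,0],
    [0.1,0,0],
    [0.1,0,0],
    [0.1,0,0],
    [0.1,0,0],
    [0.1,0,0],
    [0.1,0,0],
    [0.1,0,0],
    [0.1,0,0],
    [0.1,0,0]
  ],
  "grip_force": 35
}}

```text
time: 43.6
eef_pos: [0.4346, 0.2503, 0.0114]
tcp_rot: [0.732, -0.682, -0.001, 0.0]
contact_force: [-0.0, 1.3, 6.1]
opening: 0.651
```

Run:
```python
from h import *
s=ctrl.get_state();print(s['eef_pos'],s['opening']*85)
go((.602,.039,.25),-93.5)
```

```text
[0.43464476 0.25025059 0.01138554] 55.31338474070061
lin [0.2224, -0.1517, -0.239] rot [0.09, 0.03, 7.54] rows>= 6.0
```

{"op": "step_arm", "data": {
  "gripper": [1,1,1,1,1,1,1,1,1,1,1,1,1,1,1,1],
  "linear": [
    [0,0,-0.04],
    [0,0,-0.09],
    [0,0,-0.15],
    [0,0,-0.2],
    [0,0,-0.239],
    [0,0,-0.239],
    [0.05,-0.035,-0.239],
    [0.1,-0.07,-0.239],
    [0.15,-0.1,-0.239],
    [0.19,-0.13,-0.239],
    [0.2224,-0.1517,-0.239],
    [0.2224,-0.1517,-0.239],
    [0.2224,-0.1517,-0.239],
    [0.2224,-0.1517,-0.22],
    [0.2224,-0.1517,-0.2],
    [0.2224,-0.1517,-0.2]
  ],
  "delta_rot": [
    [0,0,0],
    [0,0,0],
    [0,0,0],
    [0,0,0],
    [0,0,0],
    [0,0,0],
    [0,0,2],
    [0,0,5],
    [0,0,7.5],
    [0,0,7.5],
    [0,0,7.5],
    [0,0,7.5],
    [0,0,7.5],
    [0,0,7.5],
    [0,0,7.5],
    [0,0,7.5]
  ]
}}

```text
time: 45.6
eef_pos: [0.5989, 0.0395, 0.2054]
tcp_rot: [-0.686, 0.728, 0.004, -0.004]
contact_force: [-0.2, 0.4, -2.7]
opening: 0.652
```

Run:
```python
from h import *
s=ctrl.get_state();print(s['eef_pos'],s['opening']*85)
go((.602,.039,.193),-93.5)
```

```text
[0.59886226 0.03951652 0.20535639] 55.42590392959701
lin [0.0003, -0.0033, 0.0123] rot [0.63, -0.03, 0.1] rows>= 1.0
```

{"op": "step_arm", "data": {
  "gripper": [1,1,1,1,1],
  "linear": [
    [0.0003,-0.003,0],
    [0.0003,-0.003,0.004],
    [0.0003,-0.003,0.008],
    [0.0003,-0.003,0.011],
    [0.0003,-0.003,0.011]
  ],
  "delta_rot": [
    [0.6,0,0.1],
    [0.6,0,0.1],
    [0.6,0,0.1],
    [0.6,0,0.1],
    [0.6,0,0.1]
  ]
}}

```text
time: 46.22
eef_pos: [0.604, 0.0382, 0.198]
tcp_rot: [-0.685, 0.729, -0.002, 0.002]
contact_force: [0.5, 0.6, -3.1]
opening: 0.65
```

Run:
```python
from h import *
s=ctrl.get_state();print(s['eef_pos'],s['contact_force'])
go((.602,.039,.1918),-93.5)
```

```text
[0.60396739 0.03818434 0.19795373] [ 0.5355882   0.61948143 -3.13926151]
lin [-0.0007, 0.002, 0.0061] rot [-0.33, -0.05, -0.06] rows>= 1.0
```

{"op": "step_arm", "data": {
  "gripper": [1,1,1,1],
  "linear": [
    [0,0,0],
    [0,0,0],
    [0,0,0],
    [0,0,0]
  ],
  "delta_rot": [
    [0,0,0],
    [0,0,0],
    [0,0,0],
    [0,0,0]
  ]
}}

```text
time: 46.72
eef_pos: [0.6042, 0.0382, 0.1985]
tcp_rot: [-0.685, 0.729, -0.003, 0.002]
contact_force: [0.6, 1.1, -2.2]
opening: 0.654
```

Run:
```python
from h import *
s=ctrl.get_state();print(s['eef_pos'],s['contact_force'])
go((.602,.039,.1918),-93.5)
```

```text
[0.60420979 0.03821972 0.19845581] [ 0.55148044  1.11292928 -2.24392796]
lin [-0.0006, 0.0023, 0.0066] rot [-0.37, -0.05, -0.05] rows>= 1.0
```

{"op": "step_arm", "data": {
  "gripper": [1,1,1,1,1,1],
  "linear": [
    [-0.0006,0.0023,0.002],
    [-0.0006,0.0023,0.004],
    [-0.0006,0.0023,0.0055],
    [-0.0006,0.0023,0.0055],
    [-0.0006,0.0023,0.0065],
    [-0.0006,0.0023,0.0065]
  ],
  "delta_rot": [
    [-0.3,0,0],
    [-0.3,0,0],
    [-0.3,0,0],
    [-0.3,0,0],
    [-0.3,0,0],
    [-0.3,0,0]
  ]
}}

```text
time: 47.48
eef_pos: [0.6022, 0.0389, 0.1925]
tcp_rot: [-0.685, 0.729, -0.001, 0.0]
contact_force: [-0.1, 0.6, 0.7]
opening: 0.65
```

{"op": "step_arm", "data": {
  "gripper": [0.8,-1,-1,-1,-1,-1,-1,-1,-1,-1],
  "linear": [
    [0,0,0],
    [0,0,0],
    [0,0,0],
    [0,0,0],
    [0,0,0],
    [0,0,-0.03],
    [0,0,-0.08],
    [0,0,-0.13],
    [0,0,-0.13],
    [0,0,-0.13]
  ],
  "delta_rot": [
    [0,0,0],
    [0,0,0],
    [0,0,0],
    [0,0,0],
    [0,0,0],
    [0,0,0],
    [0,0,0],
    [0,0,0],
    [0,0,0],
    [0,0,0]
  ]
}}

```text
time: 48.72
eef_pos: [0.6016, 0.0391, 0.3213]
tcp_rot: [-0.685, 0.729, -0.001, -0.0]
contact_force: [-0.5, -0.5, -1.1]
opening: 1.002
```

Run:
```python
from h import *
c=snap('wrist','w15');snap('side','d15');crop('d15',130,120,370,300,1.6,'x')
A=cv2.resize(cv2.imread('pics/w15.png')[40:300,80:340],(400,400));B=cv2.resize(cv2.imread('pics/d15.png')[130:310,140:320],(400,400))
cv2.imwrite('pics/j15.png',np.hstack([A,B]))
```

```text
(no output)
```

View pics/j15.png

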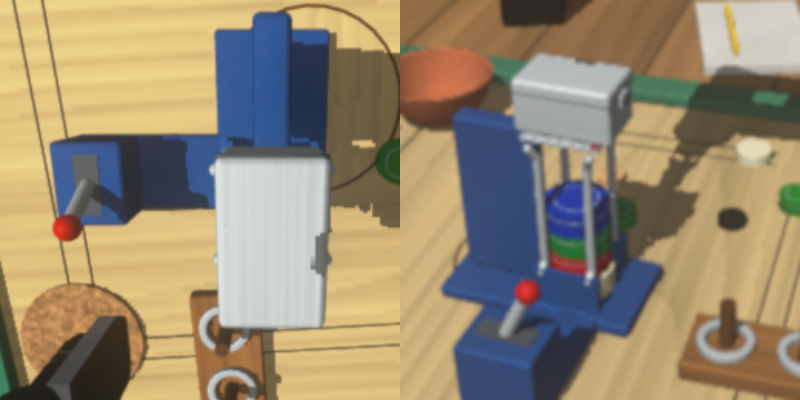

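Run:
```python
from h import *
c=load('w15')
P=np.array([ray(c,80+.65*u,40+.65*v,.237) for u,v in((216,156),(328,158),(324,327),(219,327))]);print(P.round(4),P.mean(0))
ctrl.sign_off()
```

```text
[[0.6459 0.0622 0.237 ]
 [0.6418 0.0098 0.237 ]
 [0.5542 0.0144 0.237 ]
 [0.5576 0.0689 0.237 ]] [0.59988922 0.03882586 0.237     ]
the job is handed in; nothing more can be done
```

The job is done and handed in at about 49 s, with no failed checks. The sign-off itself reports no verdict.

- **Box off, dispenser opened:** I set the aluminium box on the cork mat, then flipped the toggle away from the robot. The wrist camera showed the shutter open.
- **Tins loaded:** Four tins were on the board: cream, red, green (the largest of three green look-alikes) and blue. They went in lid up in that order; yellow and black were absent.
- **Dispenser shut, box back:** I flipped the toggle back, and the side camera showed the ball in its shut position. I then put the box back on top.

**Last checks:**
- The tins sit level in the tube in the right order.
- The box centre measures (0.5999, 0.0388) m, against about (0.600, 0.039) m for the tube axis. Its yaw is about -3°, in line with the dispenser at about -3.5°.
- I never touched the striker, the carrom men or the rings, and saw nothing out of place.
- The highest wrist force I read was about 7 N.

I viewed 17 pictures, three over the budget of 14.

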